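# Make up the cook's caddy and the table caddy

### The job

Make up the two wooden caddies from the five things standing in front of them. The long caddy with three compartments is for the cook: the tin goes in its widest compartment at one end, the garlic bulb in the middle one and the spice jar in the narrow one at the other end; the short caddy with two compartments is for the table: the salt mill goes in its large compartment and the shot glass in its small one. Set each thing down on the floor of its compartment without dropping it, all but the garlic standing upright, and leave the tumbler and the teapot where they stand.

Things in the scene. Friction and masses are not known exactly. Their poses are not given: they have to be found in the camera images.
- cook_caddy: Longer wooden caddy, 114 x 235 mm, fixed; 3 compartments in a row along its y. Origin: centre of underside, z up. Floor 6 mm up; sides 32 mm high, dividers 28, end boards 60. Compartments run from x = -52 to +52 mm: widest (84 mm) centred at y = +68.5 mm for the tin, middle (70) at y = -13.5 for the garlic, narrow (57) at y = -82 for the spice jar. Open fingers below the walls along x.
- table_caddy: Shorter wooden caddy, 114 x 165 mm, fixed, made like the other: floor 6 mm up, sides 32 mm high, divider 28, end boards 60. Two compartments in a row along its y, each from x = -52 to +52 mm: small (60 mm wide) centred at y = +45.5 mm for the shot glass, large (86) at y = -32.5 mm for the salt mill. Origin: centre of underside, z up.
- tin: Closed food tin, upright cylinder 57 mm across and 72 mm high, 0.13 to 0.25 kg, the one in front of the caddies (another by the window is not for this). Origin: centre of its underside, z up. A good grip is 45 mm up.
- garlic_bulb: Garlic bulb, about 50 mm across (widest 18 mm up) and 51 mm high with a pointed top, 24 g. Origin: centre of its underside, z up. A good grip is with the TCP 24 mm up.
- spice_jar: Closed spice jar with a dark cap, upright cylinder 41 mm across and 105 mm high, about 0.11 kg, the one in front of the caddies (others by the window are not for this). Origin: centre of its underside, z up. A good grip is 70 mm up.
- mill: Glass salt mill with a black head, the tallest of the five: 161 mm high; body 57 mm across at the foot, 50 mm at 90 to 117 mm up; head from 117 mm up, 53 mm across widening to 61 mm at the top; 0.29 to 0.47 kg; the head does not turn. Origin: centre of its underside, z up. Grip the neck, 100 mm up, fingers opened past the head.
- small_glass: Small clear shot glass, open side up, 61 mm high, 49 mm across the rim tapering to 38 mm at the foot, 70 g; the one in front of the caddies. Origin: centre of its underside, z up. A good grip is 42 mm up (45 mm across there).
- big_tumbler: Large clear tumbler, 81 mm across and 93 mm high, to the right behind the work: leave it alone. Origin: centre of its underside.
- teapot: White teapot, 130 x 245 mm and 129 mm high, behind the caddies: leave it alone. Origin: centre of its underside.
Things that resemble listed ones, but are neither listed nor needed, are in the scene too. What is shaped like the garlic_bulb but blue is not meant. Leave any red look-alike of the spice_jar alone.

How it is judged:
At the end, for the whole second after the job is handed in: Tin, garlic and spice jar stand on the floor of the wide, middle and narrow compartments of the long caddy, mill and shot glass in the large and small ones of the short caddy; all at rest, upright within 7 degrees (garlic as it lies); tumbler and teapot within 30 mm of where they stood (y of tin in the frame of cook_caddy between 0.053 and 0.084 m and x of tin in the frame of cook_caddy between -0.0255 and 0.0255 m and z of tin in the frame of cook_caddy between 0.002 and 0.012 m and angle between each of tin, spice_jar, mill, small_glass's own z axis and vertical below 0.12 rad and linear speed of each of tin, garlic_bulb, spice_jar, mill, small_glass below 0.02 m/s and angular speed of each of tin, garlic_bulb, spice_jar, mill, small_glass below 0.3 rad/s and y of garlic_bulb in the frame of cook_caddy between -0.0455 and 0.0185 m and x of garlic_bulb in the frame of cook_caddy between -0.049 and 0.049 m and z of garlic_bulb in the frame of cook_caddy between 0.002 and 0.035 m and y of spice_jar in the frame of cook_caddy between -0.092 and -0.072 m and x of spice_jar in the frame of cook_caddy between -0.0335 and 0.0335 m and z of spice_jar in the frame of cook_caddy between 0.002 and 0.012 m and y of mill in the frame of table_caddy between -0.049 and -0.016 m and x of mill in the frame of table_caddy between -0.0255 and 0.0255 m and z of mill in the frame of table_caddy between 0.002 and 0.012 m and y of small_glass in the frame of table_caddy between 0.033 and 0.058 m and x of small_glass in the frame of table_caddy between -0.0345 and 0.0345 m and z of small_glass in the frame of table_caddy between 0.002 and 0.012 m and distance of each of big_tumbler, teapot from where it was at the start of the episode below 0.03 m); the robot touches nothing.
It fails at once if the tumbler or the teapot is pushed more than 30 mm from where it stood (distance of any of big_tumbler, teapot from where it was at the start of the episode above 0.03 m).
It fails at once if one of the five things is dropped or thrown: it moves faster than 0.7 m/s (a fall of about 25 mm) with no finger on it ((linear speed of tin above 0.7 m/s and contact force between the fingers and tin below 0.05 N) or (linear speed of garlic_bulb above 0.7 m/s and contact force between the fingers and garlic_bulb below 0.05 N) or (linear speed of spice_jar above 0.7 m/s and contact force between the fingers and spice_jar below 0.05 N) or (linear speed of mill above 0.7 m/s and contact force between the fingers and mill below 0.05 N) or (linear speed of small_glass above 0.7 m/s and contact force between the fingers and small_glass below 0.05 N)).
It also fails if it takes over 144 s, if anything falls off the work surface, if the arm or the gripper's body presses on something with over 40 N, if the wrist force passes 120 N, or if a joint passes its speed limit or range.

### The arm

A 6-joint arm with a two-finger parallel gripper is mounted at the origin on a cart in front of the work surface, level with it; the furniture and walls round the work are solid. World frame = base frame: x ahead of the robot, y to its left, z up, the work surface at z = 0. Lengths are in m, angles in rad, forces in N, time in s.
With the tool pointing down it reaches from about 0.25 to 0.85 m from the base axis. Payload 12.5 kg.
Tool frame: the origin (TCP) lies between the finger pads, 19 mm behind the fingertips; this is the grasp point; z points along the fingers, y is the line along which they close (so a half turn about z gives the same grasp; the last joint's range is limited). The gripper opens to 93 mm and grips with 3 to 60 N. Pads are 15 mm wide; open, the fingers measure 128 mm over their backs; the gripper's body (75 mm by 188 mm) begins 65 mm behind the grasp point.
Start: joints at [-1.38, 0.351, 1.652, -0, 1.139, -0.085], TCP at [0.15, -0.529, 0.237] pointing down, gripper open.
Joint ranges: [-2.75, 2.75], [-0.79, 2.1], [0.01, 2.65], [-1.57, 4.71], [0.07, 3.14], [-2.87, 2.87]. Speed limits (rad/s): [2.22, 2.22, 2.79, 3.14, 3.14, 3.14].

### API

Orientations are given as a rotation vector (axis times angle).
In Python, from station import r gives the robot as it stands. Calls block until the motion is done:
- r.move_to(position, orientation): joint-space move of the TCP to a pose.
- r.move_l(position, frame=None, velocity=0.15, stop_force=None): straight line of the TCP; frame=None keeps the orientation; velocity is the mean speed in m/s. With stop_force (N) it stops when the force on the tool has changed by that much, and returns True; else False.
- r.move_j(angles): joint-space move.
- r.open() and r.close(squeeze=None): open the fingers fully, or close them until they stop; squeeze is the grip in N (None keeps the last).
- r.hold(seconds).
- r.inverse_kinematics(position, orientation): joint angles nearest the present ones, or None.
- r.observe(): the state.
- r.camera(name): name is "side" or "top"; returns a dict with "img" (480x640x3 uint8, blue, green, red), "fov_y" (degrees; the focal length in pixels is half the picture's height over the tangent of half this angle, whatever the lens; pixels are square), "cx", "cy" (the principal point, pixels), "k1" (the pictures are not rectified: a ray, as slopes to the right and down, at radius r is drawn at 1 + k1 r^2 times it, then the intrinsics apply), "position" and "rotation" of the camera in the world. Camera axes: x right, y down, z forward; pixel columns grow to the right and rows downward; lengths in m; the calibration is good to about 2 mm. A picture is of the moment at which its call begins. There is no depth.
A pose or a line that the arm cannot do raises r.Unreachable and nothing moves.
- r.close_job(): hands the job in; it is judged then, once.
Trained networks look in a picture, given as the dict that the camera call returned (one of the last four; its "shot" number tells which), for a name from the list of things; names that differ only in an ending like _2 or _b are one class to them, and where a whole thing is asked for, a point or a joint stands for the part that bears it (a point fixed in the world has none). Each returns a list of dicts, best first, with "conf" (0 to 1); they miss things now and then, are a little off and sometimes report something else, mostly with a low value. They report only what shows in the picture. A call takes as long as a camera call. They do not tell look-alikes from the thing itself.
- r.spot_in(picture, query): "location" ([x, y, z] in m, in world coordinates, good to about 4 mm: the middle of the surface that is visible of it).
- r.trace(picture, query): "region" (480x640 bool, what is visible of it).
- r.spot_point(picture, query): "location" ([x, y, z] in m, in world coordinates, good to about 4 mm: a listed point, or the origin of a listed thing).
The state is a dict: "t": time; "q": joint angles; "joint_velocities": joint speeds; "tau": joint torques, N m; "tool_pos": TCP position; "eef_rot": TCP orientation; "contact_force": force on the tool from outside, world axes, zero at the start; "torque": the same for the moment, N m; "gripper_width": finger opening in m; "grip_force": force on a finger pad.
Only numpy, scipy, OpenCV 4.12 (cv2) and the standard library are available. Lean on these libraries where they do the work, as an engineer would, in place of code of your own. Each camera call takes 0.05 s, during which the arm holds its last target. There are 200 camera calls.

## Working session

There is one attempt and no reset: what is moved stays moved. The work goes in short steps, each a Python script; the robot and the scene stay as the last script left them, time stands still between calls to the robot, and variables do not carry over. Pictures are saved under pics/ and viewed, at most 14 in all, crops included, and the job is handed in when it is done.

```bash
mkdir -p pics; ls; python3 - <<'E'
from station import r
import cv2
o=r.observe(); print(o['t'],o['tool_pos'],o['eef_rot'],o['gripper_width'])
for n in("side","top"):
    p=r.camera(n); cv2.imwrite(f"pics/{n}0.png",p["img"]); print(n,p["fov_y"],p["cx"],p["cy"],p["k1"],p["position"],p["rotation"])
    for q in "cook_caddy table_caddy tin garlic_bulb spice_jar mill small_glass big_tumbler teapot".split():
        print(q,[([round(float(v),3) for v in d["location"]],round(d["conf"],2)) for d in r.spot_point(p,q)])
E
```

```text
pics
0.0 [ 0.14972536 -0.5288938   0.23690781] [-3.11061363e+00 -4.31775434e-01  1.31888029e-04] 0.09304879232663489
side 51.964436719608 312.49788049734417 236.65671204560633 -0.006579364853045462 [0.26846522 0.83414434 0.80189434] [-0.48970608  2.69120309 -1.248792  ]
cook_caddy [([0.594, -0.15, 0.001], 0.87)]
table_caddy [([0.596, 0.163, -0.001], 0.74)]
tin [([0.436, 0.149, -0.003], 0.71)]
garlic_bulb [([0.335, -0.123, 0.0], 0.84), ([0.428, -0.122, 0.001], 0.72)]
spice_jar [([0.482, 0.328, -0.001], 0.74), ([0.404, 0.328, -0.0], 0.58)]
mill [([0.411, -0.329, 0.005], 0.64), ([0.596, 0.162, -0.001], 0.54)]
small_glass [([0.448, -0.002, 0.001], 0.92)]
big_tumbler [([0.697, -0.36, 0.005], 0.66), ([0.804, -0.004, -0.002], 0.17)]
teapot [([0.803, -0.003, -0.004], 0.82)]
top 56.35533139333267 323.89360366377383 235.71971246171017 -0.005868523993760088 [ 0.46270168 -0.03129656  0.99682458] [-2.17800222  2.15824606 -0.08069786]
cook_caddy [([0.592, -0.151, 0.002], 0.72)]
table_caddy [([0.596, 0.165, -0.001], 0.59)]
tin [([0.435, 0.15, 0.001], 0.63), ([0.689, -0.364, 0.001], 0.62)]
garlic_bulb [([0.334, -0.124, -0.001], 0.96), ([0.436, -0.126, 0.001], 0.93), ([0.591, -0.151, 0.005], 0.69)]
spice_jar [([0.407, 0.337, 0.0], 0.65), ([0.413, -0.33, -0.001], 0.28)]
mill [([0.414, -0.334, 0.001], 0.81)]
small_glass [([0.444, 0.003, 0.001], 0.86)]
big_tumbler [([0.691, -0.366, -0.003], 0.57)]
teapot [([0.802, -0.003, -0.001], 0.61)]
```

View pics/side0.png

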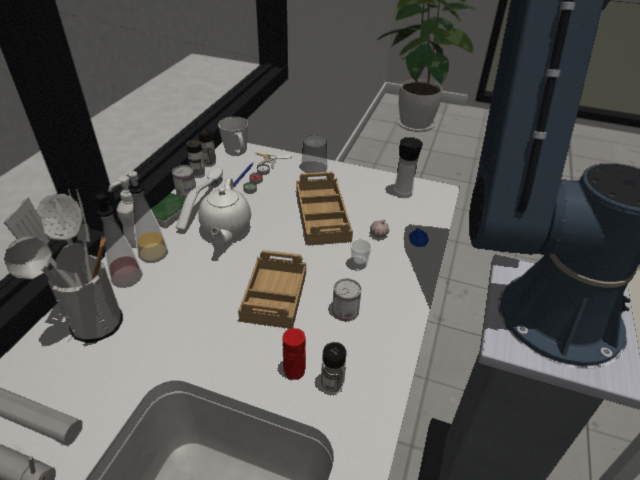

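View pics/top0.png

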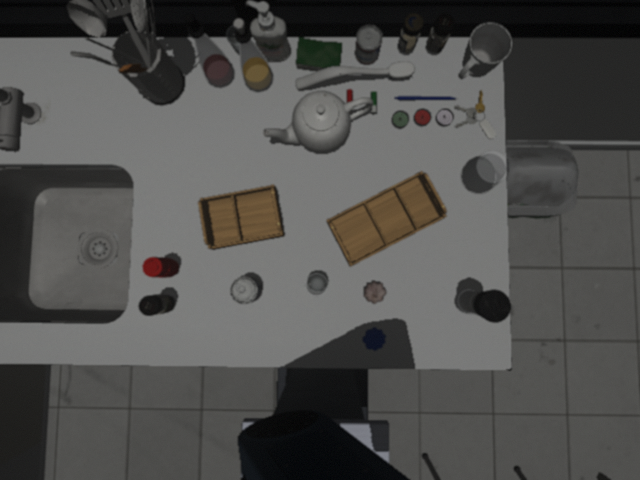

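The side view shows the mill at (405,165), garlic (380,228), blue decoy (418,237), glass (360,253), tin (347,298), jar (333,365) and the red look-alike (294,355). The top view shows the cook caddy around (387,218) and the table caddy around (242,216). Next I fit model silhouettes to the traced masks in both views, with x, y, z and yaw free.

```bash
cat > vis.py <<'E'
import numpy as np, cv2
from scipy.optimize import minimize
from scipy.spatial.transform import Rotation as R
S=4 # subpixel scale of fit crop
def proj(p,X):
    M=R.from_rotvec(p["rotation"]).as_matrix() if np.ndim(p["rotation"])==1 else np.array(p["rotation"])
    c=(np.asarray(X)-p["position"])@M; s=c[:,:2]/c[:,2:]
    s=s*(1+p["k1"]*(s**2).sum(1,keepdims=True))
    return s*240/np.tan(np.radians(p["fov_y"])/2)+[p["cx"],p["cy"]]
def box(x0,x1,y0,y1,z0,z1): return np.array([[x,y,z] for x in(x0,x1) for y in(y0,y1) for z in(z0,z1)])
def rev(prof):
    a=np.linspace(0,2*np.pi,40); ring=lambda rr,z:np.c_[rr*np.cos(a),rr*np.sin(a),0*a+z]
    return [np.r_[ring(*prof[i]),ring(*prof[i+1])] for i in range(len(prof)-1)]
def caddy(L): h=L/2; return [box(-.057,.057,-h,h,0,.032),box(-.057,.057,-h,-h+.006,0,.06),box(-.057,.057,h-.006,h,0,.06)]
MODEL=dict(cook_caddy=caddy(.235),table_caddy=caddy(.165),tin=rev([(.0285,0),(.0285,.072)]),
 garlic_bulb=rev([(.015,0),(.025,.018),(.018,.034),(.005,.042),(.003,.051)]),spice_jar=rev([(.0205,0),(.0205,.105)]),
 mill=rev([(.0285,0),(.025,.09),(.025,.117),(.0265,.117),(.0305,.161)]),small_glass=rev([(.019,0),(.0245,.061)]))
def render(p,name,x):
    c,s=np.cos(x[3]),np.sin(x[3]); A=np.array([[c,-s,0],[s,c,0],[0,0,1]])
    m=np.zeros((480,640),np.uint8)
    for part in MODEL[name]:
        u=cv2.convexHull(proj(p,part@A.T+x[:3]).astype(np.float32))
        cv2.fillPoly(m,[np.round(u*256).astype(np.int32)],255,cv2.LINE_AA,8)
    return m/255.
def fit(name,views,x0):
    "views: list of (picture, region); free x,y,z (+yaw for caddies)"
    k=4 if "caddy" in name else 3; sc=np.array([.01,.01,.01,.2])[:k]
    def f(u):
        x=np.array(x0,float); x[:k]+=u*sc
        return sum(abs(render(p,name,x)-m).sum()/m.sum() for p,m in views)
    best=minimize(f,np.zeros(k),method="Nelder-Mead",options=dict(initial_simplex=np.r_[np.zeros((1,k)),np.eye(k)],xatol=.01,fatol=1e-4))
    x=np.array(x0,float); x[:k]+=best.x*sc; return x,best.fun
E
cat > a.py <<'E'
from station import r
import numpy as np, cv2
from vis import *
P=[r.camera("side"),r.camera("top")]
X0=dict(cook_caddy=(.593,-.15,0,.45),table_caddy=(.596,.164,0,-.1),tin=(.436,.15,0,0),garlic_bulb=(.432,-.124,0,0),spice_jar=(.405,.333,0,0),mill=(.412,-.332,0,0),small_glass=(.446,0,0,0))
out=[p["img"].copy() for p in P]
for n,x0 in X0.items():
    V=[]
    for p in P:
        best=max((d["region"] for d in r.trace(p,n)),key=lambda m:(m*render(p,n,x0)).sum()/m.sum(),default=None)
        if best is not None and (best*render(p,n,x0)).sum()/best.sum()>.4: V.append((p,best.astype(float)))
    if not V: print(n,"none"); continue
    x,c=fit(n,V,x0); s=[np.round(fit(n,[v],[*x[:2],0,x[3]])[0],4) for v in V] if 0 else ""
    print(n,len(V),np.round(x,4),round(c,3))
    for p,o in zip(P,out):
        cs,_=cv2.findContours((render(p,n,x)>.5).astype(np.uint8),0,1); cv2.drawContours(o,cs,-1,(0,255,0),1)
# left: top view of both caddies; right: side view
a=cv2.resize(out[1][160:320,130:520],(780,320)); b=cv2.resize(out[0][130:400,230:440],None,fx=1.03,fy=1.03)
cv2.imwrite("pics/fit_top.png",a); cv2.imwrite("pics/fit_side.png",cv2.resize(out[0][130:400,230:440],None,fx=2.2,fy=2.2,))
E
python3 a.py
```

```text
cook_caddy 2 [ 0.5911 -0.1504  0.0014  0.4711] 0.144
table_caddy 2 [ 0.593   0.1647 -0.0025  0.2065] 0.159
tin 2 [ 0.4336  0.1489 -0.0026  0.    ] 0.199
garlic_bulb 2 [ 0.4297 -0.1279 -0.0057  0.    ] 0.796
spice_jar 2 [0.4022 0.3309 0.0011 0.    ] 0.258
mill 2 [ 0.4129 -0.3328 -0.0039  0.    ] 0.242
small_glass 1 [ 0.4592 -0.0548 -0.0481  0.    ] 0.078
```

View pics/fit_top.png

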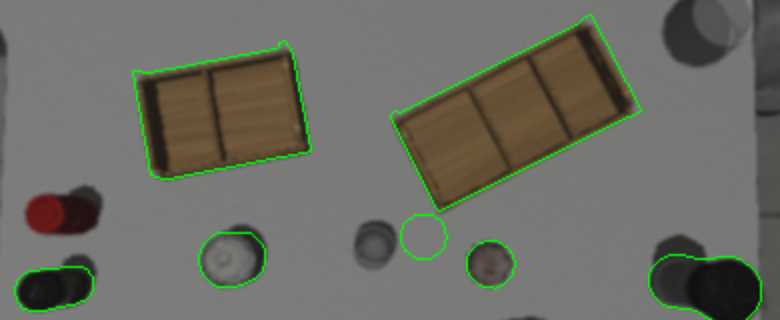

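View pics/fit_side.png

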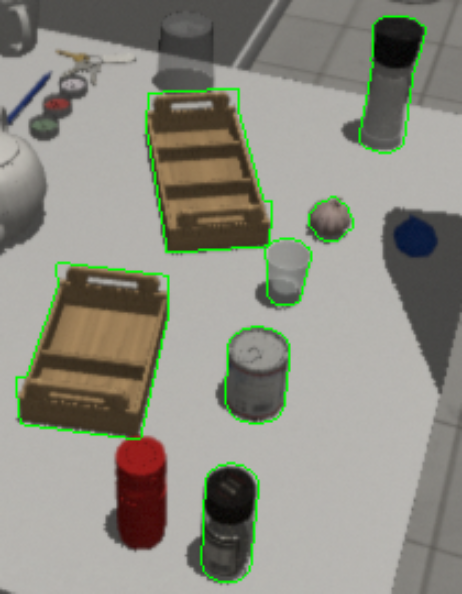

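The contours match the caddies well: wide compartment at the lower left of the cook caddy, small compartment at the left of the table caddy. Glass and garlic need a better mask choice. I'll refit those two and write the motion helpers.

```bash
cat > mot.py <<'E'
from station import r
import numpy as np
from scipy.spatial.transform import Rotation as R
UP=.27
CADDY=dict(cook=(.5911,-.1504,.4711),table=(.593,.1647,.2065))
def spot(c,x,y):
    X,Y,a=CADDY[c]; return np.array([X+x*np.cos(a)-y*np.sin(a),Y+x*np.sin(a)+y*np.cos(a)])
def ori(p,ang):
    "tool down, closing line at world angle ang; the half turn with the smaller last joint"
    c=[]
    for t in(ang+np.pi/2,ang-np.pi/2):
        v=(R.from_euler("z",t)*R.from_euler("x",np.pi)).as_rotvec(); q=r.inverse_kinematics(list(p),list(v))
        if q is not None: c.append((abs(q[5]),list(v)))
    return min(c,key=lambda a:a[0])[1]
def say(m):
    o=r.observe(); print(m,"t%.1f"%o["t"],np.round(o["tool_pos"],4),"w%.4f"%o["gripper_width"],"g%.1f"%o["grip_force"],"F",np.round(o["contact_force"],1))
def pick(xy,h,ang,grip,lift=UP,z0=0.):
    p=[*xy,max(UP,h+.1)]; r.move_to(p,ori(p,ang)); 
    r.move_l([*xy,z0+h],velocity=.15); r.close(grip); say("grip")
    r.move_l([*xy,lift],velocity=.15); say("up")
def carry(c,x,y,z,via=None):
    xy=spot(c,x,y); a=CADDY[c][2]
    if via is not None: r.move_to([*via,z],ori([*via,z],a))
    p=[*xy,z]; r.move_to(p,ori(p,a)); say("over")
def down(h,z0=.006,f=4):
    p=r.observe()["tool_pos"]; r.move_l([p[0],p[1],z0+h+.008],velocity=.15); r.hold(.2)
    s=r.move_l([p[0],p[1],z0+h-.004],velocity=.02,stop_force=f); say("down %s"%s)
def release():
    p=r.observe()["tool_pos"]; r.open(); r.hold(.2); say("open"); r.move_l([p[0],p[1],UP],velocity=.2)
E
python3 - <<'E'
from station import r
import numpy as np
from vis import *
P=[r.camera("side"),r.camera("top")]
for n,x0 in dict(garlic_bulb=(.432,-.125,0,0),small_glass=(.446,0,0,0)).items():
    V=[]
    for p in P:
        T=[(d["region"],d["conf"]) for d in r.trace(p,n)]; ref=render(p,n,x0)
        iou=[(m*ref).sum()/np.maximum(m,ref).sum() for m,_ in T]; print(n,np.round(iou,2),[round(c,2) for _,c in T])
        if T and max(iou)>.3: V.append((p,T[int(np.argmax(iou))][0].astype(float)))
    for v in [V]+[[a] for a in V]:
        x,c=fit(n,v,x0); print(len(v),np.round(x,4),round(c,3))
    if n=="small_glass":
        print([np.round(np.array(d["location"]),3) for p in P for d in r.spot_in(p,n)[:1]])
from mot import *
for c,y in(("cook",.0685),("cook",-.0135),("cook",-.082),("table",.0455),("table",-.0325)): print(c,spot(c,0,y))
E
```

```text
garlic_bulb [0.   0.81] [0.8, 0.64]
garlic_bulb [0.81 0.   0.  ] [0.96, 0.95, 0.18]
2 [ 0.4301 -0.1251  0.0027  0.    ] 0.431
1 [ 0.4471 -0.2217 -0.0765  0.    ] 0.142
1 [ 0.4263 -0.137  -0.1245  0.    ] 0.079
small_glass [0.84] [0.63]
small_glass [0.88 0.  ] [0.62, 0.62]
2 [ 4.457e-01 -1.000e-04 -1.200e-03  0.000e+00] 0.311
1 [ 0.4474 -0.0069 -0.0041  0.    ] 0.172
1 [ 0.4441  0.002  -0.0593  0.    ] 0.06
[array([0.444, 0.01 , 0.043]), array([0.443, 0.003, 0.028])]
cook [ 0.56001013 -0.08936173]
cook [ 0.5972272  -0.16242944]
cook [ 0.62831707 -0.22346771]
table [0.58367088 0.20923333]
table [0.59966365 0.13289048]
```

```bash
python3 - <<'E'
from mot import *
import cv2
pick((.4455,.0005),.047,np.pi/2,12)
carry("table",0,.0455,UP)
p=r.camera("side"); cv2.imwrite("pics/g1.png",cv2.resize(p["img"][120:420,180:480],(600,600)))
E
```

```text
grip t6.8 [0.4455 0.0005 0.047 ] w0.0466 g12.0 F [-1.2 -0.4  1. ]
up t8.4 [0.4452 0.0005 0.2693] w0.0466 g12.0 F [-0.  -0.6 -1.4]
over t9.7 [0.5835 0.2087 0.2698] w0.0467 g12.0 F [ 0.1  0.1 -1.1]
```

View pics/g1.png

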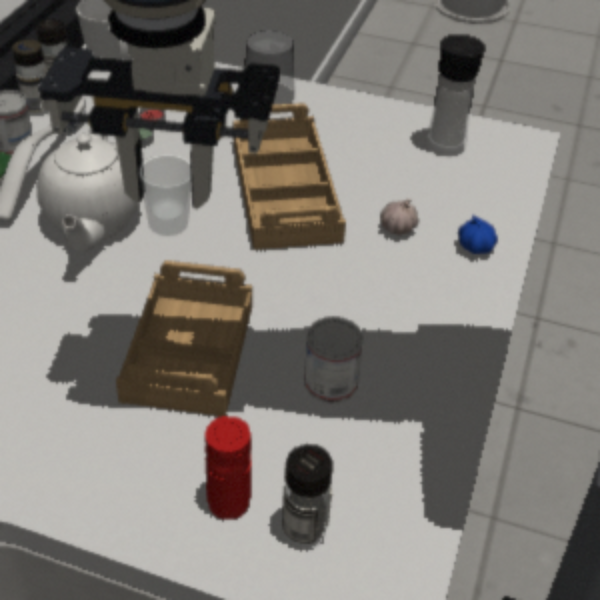

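The glass hangs upright between the fingers (crop about 165,195), and the fingers are thick down to their tips. I'll set the glass down, then do the tin and the mill.

```bash
python3 - <<'E'
from mot import *
down(.047); release()
pick((.4336,.1489),.052,np.pi/2,22)
carry("cook",0,.0685,UP); down(.052); release()
pick((.4129,-.3328),.1015,np.pi/2,35,lift=.29)
E
```

```text
down True t12.0 [0.5838 0.2087 0.0526] w0.0468 g12.0 F [1.2 0.9 2.7]
open t13.1 [0.5833 0.2085 0.0524] w0.0931 g0.0 F [-0.1 -0.3 -1.7]
grip t17.8 [0.4336 0.1489 0.052 ] w0.0570 g22.0 F [ 0.4 -0.4  1.6]
up t19.4 [0.4333 0.1488 0.2693] w0.0570 g22.0 F [-0.2  0.6 -2.4]
over t20.5 [ 0.5597 -0.0884  0.2698] w0.0575 g22.0 F [-0.1  0.1 -2.1]
down True t22.6 [ 0.5598 -0.0884  0.0578] w0.0568 g22.0 F [ 0.4 -0.3  1.8]
open t23.6 [ 0.5592 -0.0883  0.0576] w0.0930 g0.0 F [ 0.7  0.4 -0.3]
grip t28.1 [ 0.413  -0.3329  0.1016] w0.0558 g34.8 F [-0.6  0.3  0.9]
up t29.5 [ 0.4126 -0.3325  0.2891] w0.0556 g34.9 F [-0.7 -0.4 -3.5]
```

```bash
python3 - <<'E'
from mot import *
import cv2
for n in("side","top"):
    p=r.camera(n); c=p["img"][60:300,290:490] if n=="side" else p["img"][150:350,180:520]
    cv2.imwrite(f"pics/m_{n}.png",cv2.resize(c,None,fx=2.3,fy=2.3))
E
```

```text
(no output)
```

View pics/m_side.png

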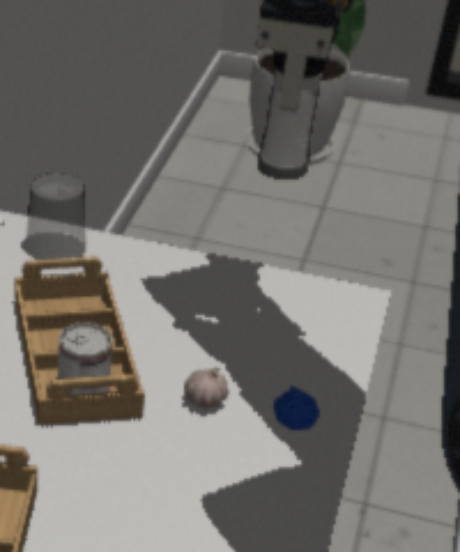

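View pics/m_top.png

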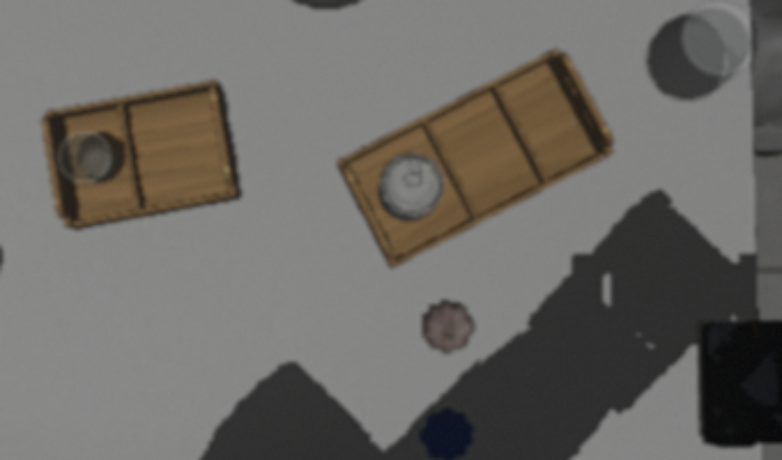

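The mill hangs upright at (285,130) in the side crop. The tin at (410,187) and the glass at (92,157) in the top crop stand in their compartments. Carrying the mill across.

```bash
python3 - <<'E'
from mot import *
carry("table",0,-.0325,.28,via=(.42,-.02)); down(.1015,f=3)
p=r.observe()["tool_pos"]; r.open(); r.hold(.2); say("open"); r.move_l([p[0],p[1],.30],velocity=.15)
import cv2
p=r.camera("side"); cv2.imwrite("pics/m2.png",cv2.resize(p["img"][200:350,220:420],None,fx=3,fy=3))
E
```

```text
over t31.8 [0.5993 0.1317 0.2799] w0.0560 g34.9 F [-1.4 -0.8 -3.6]
down True t33.7 [0.5996 0.1317 0.1075] w0.0557 g35.0 F [1.3 0.1 4.7]
open t34.6 [0.5987 0.1316 0.1069] w0.0932 g0.0 F [ 0.7 -1.3  0.4]
```

View pics/m2.png

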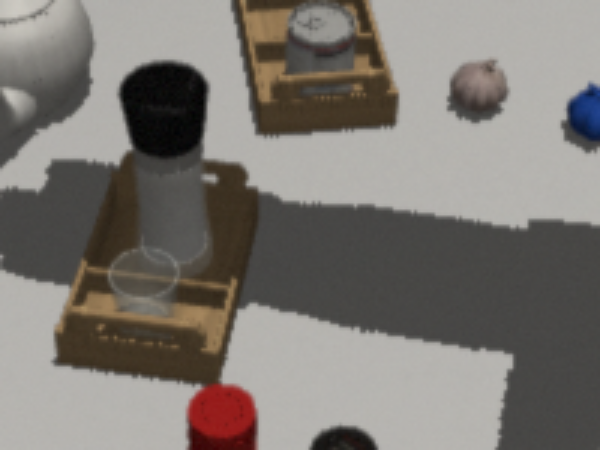

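The mill stands upright in the large compartment (165,170) beside the glass. Next is the garlic, gripped gently and set on the floor, with the fingers opened along the caddy's x.

```bash
python3 - <<'E'
from mot import *
pick((.4301,-.1251),.029,np.pi/2,5)
carry("cook",0,-.0135,.2); down(.029,f=2)
p=r.observe()["tool_pos"]; r.open(); say("open"); r.move_l([p[0],p[1],.045],velocity=.03); say("out"); r.move_l([p[0],p[1],UP]); say("up")
E
```

```text
grip t39.8 [ 0.4301 -0.1251  0.029 ] w0.0491 g5.0 F [-0.   0.8  0.9]
up t41.6 [ 0.4298 -0.125   0.2694] w0.0491 g5.0 F [-0.8 -0.1 -1.1]
over t43.3 [ 0.5971 -0.1624  0.2001] w0.0493 g5.0 F [ 0.  -0.3  0.5]
down True t45.2 [ 0.597  -0.1624  0.0342] w0.0492 g5.0 F [ 0.  -0.3  0.8]
open t45.8 [ 0.5974 -0.162   0.0345] w0.0750 g4.9 F [ 3.7  2.9 -2.9]
out t46.2 [ 0.5976 -0.1624  0.0458] w0.0849 g6.3 F [2.5 2.9 7.9]
up t47.9 [ 0.5967 -0.1623  0.2691] w0.0929 g0.0 F [-0.1 -0.5  0.5]
```

The walls stopped the fingers gently. Last is the spice jar.

```bash
python3 - <<'E'
from mot import *
from vis import *
import cv2
r.move_to([.42,0,.3],ori([.42,0,.3],np.pi/2))
pick((.4022,.3309),.07,np.pi/2,18)
carry("cook",0,-.082,UP,via=(.42,0)); down(.07); release()
r.move_to([.3,-.35,.35],ori([.3,-.35,.35],np.pi/2)); r.hold(.5); say("end")
P=[r.camera("side"),r.camera("top")]
a=cv2.resize(P[1]["img"][160:280,180:480],(750,300)); b=cv2.resize(P[0]["img"][150:340,220:400],(284,300)); cv2.imwrite("pics/end.png",a); cv2.imwrite("pics/end2.png",cv2.resize(P[0]["img"][150:340,220:400],None,fx=3,fy=3))
for n in "tin garlic_bulb spice_jar mill small_glass big_tumbler teapot".split():
    for p in P: print(n,[(np.round(d["location"],3).tolist(),round(d["conf"],2)) for d in r.spot_point(p,n)])
E
```

```text
grip t54.3 [0.4022 0.3309 0.07  ] w0.0406 g18.0 F [-0.1 -0.3 -1.8]
up t55.8 [0.4019 0.3307 0.2692] w0.0406 g18.0 F [-0.2 -0.1 -0.6]
over t58.2 [ 0.6282 -0.2223  0.2702] w0.0410 g18.0 F [-0.2 -0.8 -0.3]
down True t60.2 [ 0.6285 -0.2223  0.0757] w0.0404 g18.0 F [0.9 0.7 3.2]
open t61.4 [ 0.628  -0.2222  0.0754] w0.0934 g0.0 F [-0.6  0.2  0.7]
end t64.4 [ 0.3001 -0.35    0.35  ] w0.0928 g0.0 F [ 0.4 -0.3  0.7]
tin [([0.563, -0.087, 0.002], 0.62), ([0.696, -0.359, 0.001], 0.34)]
tin [([0.588, -0.146, 0.005], 0.68), ([0.563, -0.086, 0.008], 0.57), ([0.595, 0.134, 0.006], 0.29)]
garlic_bulb [([0.333, -0.124, 0.0], 0.78), ([0.594, -0.16, 0.006], 0.42)]
garlic_bulb [([0.333, -0.124, 0.0], 0.81), ([0.6, -0.161, 0.009], 0.55), ([0.691, -0.364, 0.0], 0.48)]
spice_jar [([0.629, -0.227, 0.01], 0.71), ([0.48, 0.327, -0.002], 0.63)]
spice_jar [([0.632, -0.219, 0.003], 0.86), ([0.479, 0.33, 0.003], 0.56)]
mill [([0.593, 0.134, 0.006], 0.82)]
mill [([0.594, 0.132, 0.007], 0.66)]
small_glass [([0.585, 0.21, 0.007], 0.73)]
small_glass [([0.583, 0.215, 0.009], 0.76), ([0.69, -0.363, 0.001], 0.53)]
big_tumbler [([0.697, -0.36, -0.001], 0.67)]
big_tumbler [([0.692, -0.365, -0.002], 0.76)]
teapot [([0.804, -0.002, -0.006], 0.97)]
teapot [([0.802, -0.002, -0.001], 0.91)]
```

View pics/end.png

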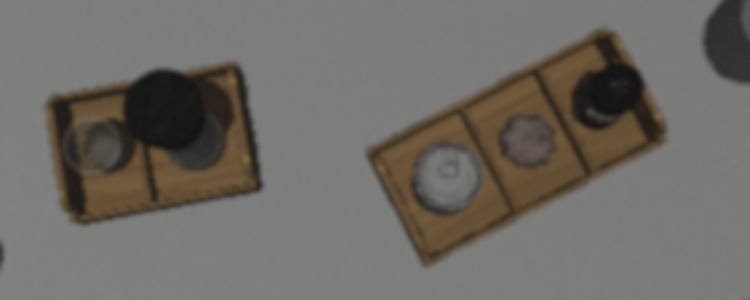

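View pics/end2.png

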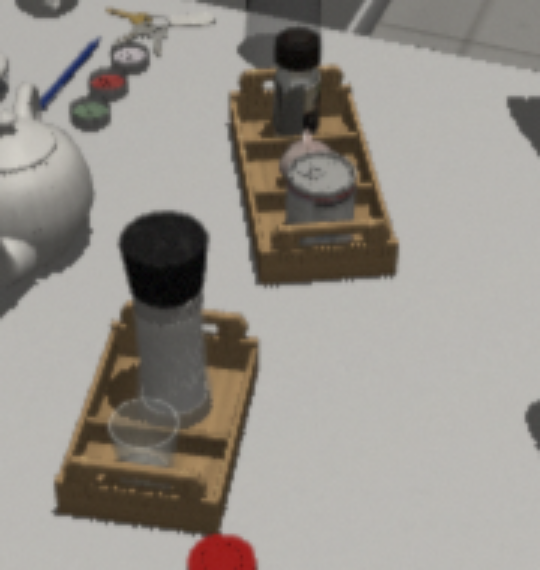

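Top crop: tin (447,177), garlic (527,140), jar (605,95), glass (98,145) and mill foot (195,140) are all in their compartments. The side view shows everything upright. Handing in.

```bash
python3 -c "
from station import r
print(r.close_job())"
```

```text
the job is handed in; nothing more can be done
None
```

The job is handed in after about 65 s of robot time: in the last pictures all five things were in their right compartments, with the tin, jar, mill and glass upright, and the tumbler and teapot had not moved; no verdict came back.

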